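# Close the slide clamp on a carving blank

## Robot

A 7-joint arm with a two-finger parallel gripper is mounted at the origin on the work surface. World frame = base frame: x ahead of the robot, y to its left, z up, the work surface at z = 0. Lengths are in m, angles in degrees, forces in N, time in s.
With the tool pointing down it reaches from about 0.35 to 0.9 m from the base axis. Payload 7.2 kg.
Tool frame: the origin (TCP) lies at the very end of the fingers, on their centre line; the grasp point (between the pads) lies 19 mm behind it; z points along the fingers, y is the line along which they close (so a half turn about z gives the same grasp; the last joint's range is limited). The gripper opens to 88 mm and grips with 3 to 60 N. Pads are 20 mm wide; open, the fingers measure 115 mm over their backs; the gripper's body (75 mm by 178 mm) begins 61 mm behind the grasp point.
Start: joints at [62.498, 23.554, -0.728, 91.456, 0.321, 64.991, -4.71], TCP at [0.25, -0.573, 0.223] pointing down, gripper open.
Joint ranges: [-169.25, 169.25], [-16.82, 113.86], [-84.01, 82.57], [7.8, 145.47], [-59.2, 239.2], [7.22, 106.19], [-163.78, 163.78]. Speed limits (degrees/s): [136.94, 136.94, 172.46, 172.46, 180, 180, 180].

## Interface

Orientations are given as a 3x3 rotation matrix whose columns are the frame's x, y, z axes.
In Python, from plant import sense, read_camera, ticket gives the robot as it stands.
- The arm moves only by the tool servo_tool, never from a script. Its argument "steps" is a list that holds one entry, the list of rows, each a list of 7 numbers: the closure, from -1 (fully open) to 1 (shut), so that 0 is half open, then the shift along the tool's x, y, z in mm, then the turn, a rotation vector about the tool's x, y, z in degrees. In form: [[[jaw, tx, ty, tz, ax, ay, az], ...]]. A call has 1 to 5 rows; each row is the pose to reach, as a shift and turn from the pose commanded when the call began, along the tool's axes at that moment; what a row does not reach only later rows make up. A row lasts 1/12 s, in which the tool goes at most 41.7 mm and 7.16 degrees, less where a joint would pass 70% of its speed; a pose out of reach is approached as far as the arm can. A call with a gripper value outside its range is refused whole. The fingers move at their own pace and stop on an object; "newtons" is the grip in N (left out, the last holds). Time passes only in rows, so rows that repeat a pose let the fingers close. It gives the time, the measured TCP pose, the force, the opening and the grip force at its end, in the units of the state.
- sense(): the state, without advancing time (a new reading comes with each control period).
- read_camera(name): name is "scene" or "top" or "wrist"; returns a dict with "pixels" (420x560x3 uint8, red, green, blue), "fx", "fy", "cx", "cy" (pixels), "camera_from_world" (4x4, takes a point from world to camera coordinates). Camera axes: x right, y down, z forward; pixel columns grow to the right and rows downward; lengths in m; the calibration is good to about 2 mm. A picture is of the moment at which its call begins. There is no depth.
- ticket.finish_job(): hands the job in; it is judged then, once.
The state is a dict: "clock": time; "joint_pos": joint angles; "joint_velocities": joint speeds; "tau": joint torques, N m; "eef_pos": TCP position; "ee_rot": TCP orientation; "wrist_force": force on the tool from outside, world axes, zero at the start; "ft_torque": the same for the moment, N m; "finger_gap": finger opening in m; "finger_force": force on a finger pad.
Only numpy, scipy, OpenCV 4.12 (cv2) and the standard library are available. Lean on these libraries where they do the work, as an engineer would, in place of code of your own. Each camera call takes 0.05 s, during which the arm holds its last target. There are 200 camera calls.

## Task

Close the slide clamp on the wooden blank: lift the release bar, hold it up and slide the carriage until its spring plate has pushed the blank flat against the fence's wooden facing and is itself well pressed in, then let the bar go so that it drops fully into the nearest hidden notch with the plate still pressing on the blank. If the bar stays up on a tooth, ease the carriage along until it drops. Be gentle, do not crush the blank by forcing the plate hard onto its stop, and leave the chisel, the mallet and the bark stack where they are.

Things in the scene. Friction and masses are not known exactly. Their poses are not given: they have to be found in the camera images.
- clamp: fixed dark steel bed of the slide clamp, 118 mm wide (its x), 500 mm long (its y), 25 mm high, with a 20 mm slot along the middle; origin: centre of the underside, on the bench. Its y axis is the sliding direction, + towards the fence.
- slot (a point): middle of the bed's slot, at the bed's top. Teeth lie hidden down in the slot under the carriage: a gap of about 50 mm at the parking end, then teeth 4 mm thick, one every 12 mm, with 8 mm notches between for the 5 mm thick pawl of the release bar. Where along the bed the teeth lie differs by some mm each time and is not measured
- carriage (a joint): grey block, 100 x 90 mm and 34 mm high, sliding on the bed; top 60 mm above the bench. Value: travel in m towards the fence, 0 to 0.19; at 0 its centre (and the release bar) is at -160 mm on the clamp's y axis. Friction about 1 N. With the bar down it can only rattle in the parking gap or by 3 mm in a notch
- release_bar (a joint): release bar with its pawl. Value: height in m above its lowest place, 0 to 0.016. 0: pawl down in a notch or the parking gap; about 0.009: pawl standing on a tooth; over 0.010: free to slide. Its spring and weight pull it down with 9 N at the bottom, 11 N at the top. The carriage carries it along. Let go on a tooth, the pressed plate pushes the carriage back, up to 12 mm, into the notch behind
- bar_middle (a point): centre of the release bar: a level wooden bar, 14 mm thick and 100 mm long, across the sliding direction (along the clamp's x), on two thin posts 80 mm apart. When down its axis is 105 mm above the bench, 45 mm above the carriage's top. Grasp it from above, fingers closing along the clamp's y
- blank: loose block of wood with bark on top, 90 mm (x) x 60 mm (y, sliding direction) x 40 mm high plus 8 mm of bark, about 0.16 kg, lying on the bed between plate and fence; origin: centre of its underside
- fence: grey upright stop fixed across the bed, 120 mm wide, top 80 mm above the bench; origin on the bench below the middle of its steel face, which looks to its -y. Its y axis is parallel to the clamp's. A firm wooden facing board stands before it on set-screws; the board's face, on which the blank shall bear, is 13 to 49 mm in front of the origin, differs each time and is not measured
- chisel: loose chisel with a wooden handle, 210 mm long, 26 mm thick, on the bench beyond the clamp; origin under its middle; not to be moved
- mallet: loose wooden mallet, head 72 mm thick and 100 mm long, handle 150 mm, on the bench beyond the clamp; origin under its head; not to be moved
- bark_stack: five loose bark boards glued up in a stack, 100 x 170 x 35 mm, on the bench past the fence end of the clamp; origin under its middle; not to be moved
- plate_mount (a point): point on the carriage: the spring plate's flat face when the plate is out, 70 mm ahead of the release bar's axis, 46 mm above the bench. The plate is 90 x 36 mm. It can be pressed back 16 mm to a hard stop; its spring takes 2 N to start and 0.6 N more per mm, so 8 N is 10 mm and 11.6 N the stop. How far it is pressed in is not measured: feel it
Mind the look-alikes: they are no part of the job. Leave any pink or white look-alike of the blank alone. Of the things shaped like the fence, the grey one is meant.

How it is judged:
By the outcome, as a careful person would: the job done as asked, in the order asked, and still so for the second after the job is handed in, with the robot touching nothing.
It also fails if it takes over 54 s, if anything falls off the work surface, if the arm or the gripper's body presses on something with over 40 N, if the wrist force passes 120 N, or if a joint passes its speed limit or range.

## Working session

There is one attempt and no reset: what is moved stays moved. The work goes in short steps, Python scripts to look and compute and a tool call to move; the robot and the scene stay as the last step left them, time stands still between calls to the robot, and variables do not carry over. Pictures are saved under pics/ and viewed, at most 10 in all, crops included, and the job is handed in when it is done.

Besides the shell and the picture viewer there is one more tool, called after "Call:" by a JSON object that holds its "fn" and its "kwargs". servo_tool: Moves the arm, as the interface text tells. Its arguments: {"type":"object","properties":{"steps":{"type":"array"},"newtons":{"type":"number"}},"required":["steps"]}

```bash
mkdir -p pics; cat > h.py <<'E'
import numpy as np, cv2
from plant import sense, read_camera, ticket
def snap(n,f):
    c=read_camera(n); cv2.imwrite(f'pics/{f}.png',c['pixels'][:,:,::-1]); np.save(f'pics/{f}.npy',c,allow_pickle=True); return c
def load(f): return np.load(f'pics/{f}.npy',allow_pickle=True).item()
def ray(c,u,v,z):
    T=np.array(c['camera_from_world']);R=T[:3,:3];o=-R.T@T[:3,3]
    d=R.T@np.array([(u-c['cx'])/c['fx'],(v-c['cy'])/c['fy'],1]); return o+d*(z-o[2])/d[2]
def proj(c,p):
    q=np.array(c['camera_from_world'])@np.append(p,1);return c['fx']*q[0]/q[2]+c['cx'],c['fy']*q[1]/q[2]+c['cy']
E
python3 - <<'E'
from h import *
snap('top','top1');snap('scene','sc1');s=sense();print(s)
E
```

```text
{'clock': 0.1, 'joint_pos': array([62.49631276, 23.59477394, -0.72749226, 91.49782986,  0.32001053,
       64.99186987, -4.70961941]), 'joint_velocities': array([-0.03054388, -0.17043677,  0.02683301, -0.01625662,  0.02274968,
        0.04216917, -0.11250012]), 'tau': array([ 3.42507701e-03, -5.89096749e+01,  6.44077118e-01, -2.91709203e+01,
       -5.38555405e-02,  1.45610727e-02,  7.20242656e-05]), 'eef_pos': array([ 0.24995852, -0.57234469,  0.22191061]), 'ee_rot': array([[ 9.16387504e-01,  4.00291774e-01, -6.61169697e-04],
       [ 4.00292309e-01, -9.16386618e-01,  1.27803275e-03],
       [-9.43010653e-05, -1.43583439e-03, -9.99998965e-01]]), 'wrist_force': array([ 0.00817314, -0.57656274,  0.19963229]), 'ft_torque': array([-0.02881662,  0.00282384, -0.03418414]), 'finger_force': 0.0, 'finger_gap': 0.08771486843846918}
```

View pics/top1.png

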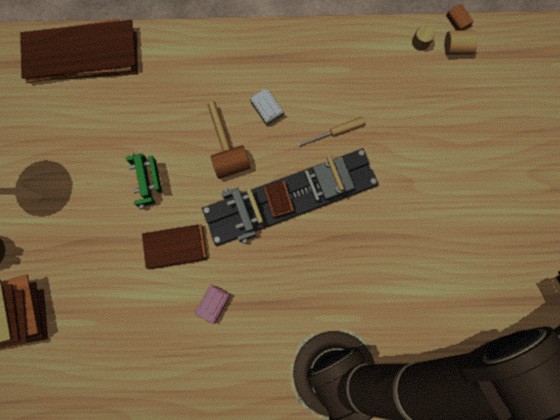

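View pics/sc1.png

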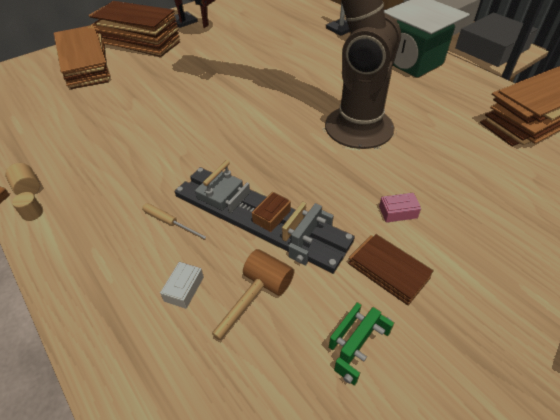

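The top view shows the release bar at about (335,174), the blank at (278,199), the facing board at (255,207), and the bed's corners at (204,210), (364,150), (376,184) and (215,243). The chisel and mallet lie beyond the clamp, and the bark stack is at (174,247).

```bash
python3 - <<'E'
from h import *
c=load('top1');im=c['pixels'];hsv=cv2.cvtColor(im,cv2.COLOR_RGB2HSV)
poly=np.array([[206,211],[363,152],[374,183],[216,241]])
for p in poly: print('bed',ray(c,*p,0.025).round(4))
m=np.zeros(im.shape[:2],np.uint8);cv2.fillPoly(m,[poly],255)
for n,w in (('bar',(320,150,350,200)),('facing',(243,180,268,230))):
    k=np.zeros_like(m);k[w[1]:w[3],w[0]:w[2]]=255
    dil=cv2.dilate(m,np.ones((9,9)))
    q=cv2.inRange(hsv,(14,90,130),(30,255,255))&k&m
    n_,l,st,ce=cv2.connectedComponentsWithStats(q); i=1+np.argmax(st[1:,4])
    r=cv2.minAreaRect(np.argwhere(l==i)[:,::-1].astype(np.float32)); b=cv2.boxPoints(r)
    print(n,st[i],ce[i],r)
    for z in ([0.112,0.105] if n=='bar' else [0.07]): print(z,ray(c,*ce[i],z).round(4),[ray(c,*x,z)[:2].round(4) for x in b])
T=np.array(c['camera_from_world']);print(-T[:3,:3].T@T[:3,3])
x=cv2.resize(im[130:260,190:390],None,fx=4,fy=4,interpolation=cv2.INTER_CUBIC);cv2.imwrite('pics/crop1.png',x[:,:,::-1])
E
```

```text
bed [0.4532 0.3514 0.025 ]
bed [ 0.6197 -0.1036  0.025 ]
bed [ 0.5268 -0.1309  0.025 ]
bed [0.3667 0.3224 0.025 ]
bar [330 164  13  25  82] [336.26829268 176.12195122] ((336.17242431640625, 175.9310302734375), (26.740127563476562, 2.9711251258850098), 68.19859313964844)
0.112 [ 0.5277 -0.014   0.112 ] [array([0.5618, 0.0023]), array([ 0.5648, -0.0053]), array([ 0.4949, -0.0297]), array([ 0.492 , -0.0221])]
0.105 [ 0.5294 -0.0148  0.105 ] [array([0.5637, 0.0016]), array([ 0.5667, -0.006 ]), array([ 0.4965, -0.0305]), array([ 0.4935, -0.0229])]
facing [249 194  13  28  90] [254.88888889 207.22222222] ((254.94522094726562, 207.52053833007812), (28.79212188720703, 3.2771520614624023), 69.44395446777344)
0.07 [0.4534 0.2098 0.07  ] [array([0.4894, 0.2277]), array([0.4925, 0.2191]), array([0.4161, 0.1918]), array([0.413 , 0.2002])]
[0.17500061 0.14187469 1.55319721]
```

View pics/crop1.png

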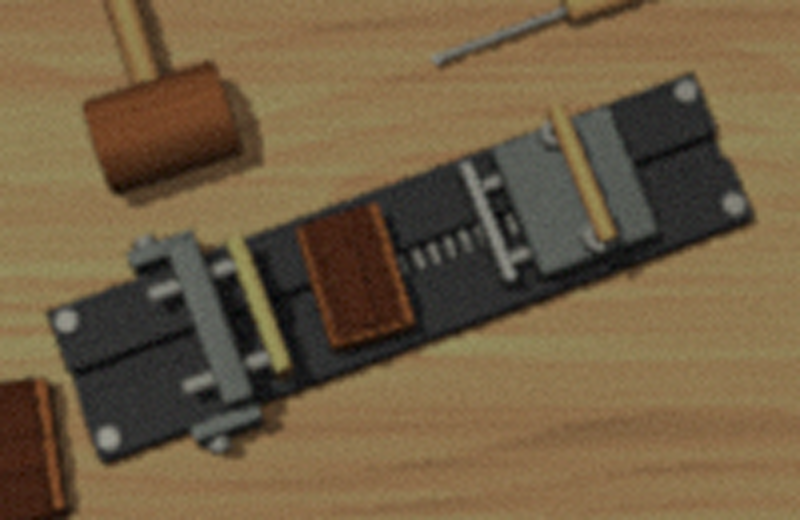

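The crop shows the bar from (330,157) to (342,190) in full-image pixels. The plate is at (312,186) and the teeth are visible between the plate and the blank. The facing board is at (255,207).

```bash
python3 - <<'E'
from h import *
c=load('top1')
f=lambda u,v,z: ray(c,190+u/4,130+v/4,z)[:2]
B=[f(*p,0.025) for p in ((50,312),(695,75),(752,218),(105,460))]
print(B, [np.linalg.norm(B[i]-B[(i+1)%4]) for i in range(4)])
y=(B[0]+B[3]-B[1]-B[2]);y/=np.linalg.norm(y);o=sum(B)/4
x=np.array([y[1],-y[0]]);print('y',y,'deg',np.degrees(np.arctan2(y[1],y[0])),'o',o)
loc=lambda p:(np.array([(p-o)@x,(p-o)@y])*1000).round(1)
bar=(f(560,107,.112)+f(607,240,.112))/2
print('bar',bar,loc(bar)); print('barends',loc(f(560,107,.112)),loc(f(607,240,.112)))
print('plate',loc(f(490,220,.064)))
print('blank corners top',[loc(f(*p,.073)) for p in((300,230),(378,205),(412,325),(338,347))])
print('facing',[loc(f(*p,.08)) for p in((245,235),(290,370),(230,237),(275,375))])
s=sense();R=s['ee_rot'];t=np.array([*(o-.160*y),0.15]);bt=np.array([*bar,.15])
for q in (t,bt): print('tool shift',R.T@(q-s['eef_pos'])*1000)
a=np.degrees(np.arctan2(R[1,1],R[0,1]));print('tool y ang',a)
E
```

```text
[array([0.46211957, 0.36153633]), array([ 0.62945586, -0.10626179]), array([ 0.52215533, -0.14215453]), array([0.35539896, 0.32160847])] [np.float64(0.4968264426407716), np.float64(0.11314457490489012), np.float64(0.49283243246368713), np.float64(0.1139452617164371)]
y [-0.33758377  0.94129549] deg 109.72973232101445 o [0.49228243 0.10868212]
bar [ 0.53569534 -0.01314471] [  -0.3 -129.3]
barends [  48.6 -131.7] [ -49.2 -126.9]
plate [  1.  -64.6]
blank corners top [array([39.4, 62.8]), array([36.9,  5.7]), array([-50.9,  13.9]), array([-47.2,  67. ])]
facing [array([ 48., 100.]), array([-51.7, 103.7]), array([ 50.4, 110.2]), array([-51.3, 114.5])]
tool shift [ 483.88944825 -367.34471894   72.39249984]
tool shift [ 485.69588293 -397.96202028   72.43629091]
tool y ang -66.40355424328794
```

Call:
{"fn": "servo_tool", "kwargs": {"steps": [[[-1,31,-25,0,0,0,0.8],[-1,62,-50,0,0,0,1.6],[-1,93,-75,0,0,0,2.4],[-1,124,-100,0,0,0,3.2],[-1,155,-125,0,0,0,3.9]]]}}

```text
clock: 0.52
eef_pos: [0.3424, -0.3943, 0.2223]
ee_rot: [[0.942, 0.336, -0.0], [0.336, -0.942, 0.0], [-0.0, -0.0, -1.0]]
wrist_force: [1.1, 0.2, 0.4]
finger_gap: 0.0877
finger_force: 0.0
```

Call:
{"fn": "servo_tool", "kwargs": {"steps": [[[-1,28,-26,0,0,0,0],[-1,56,-52,0,0,0,0],[-1,84,-78,0,0,0,0],[-1,112,-104,0,0,0,0],[-1,140,-130,0,0,0,0]]]}}

```text
clock: 0.93
eef_pos: [0.4304, -0.2248, 0.2226]
ee_rot: [[0.942, 0.337, -0.0], [0.337, -0.942, -0.0], [-0.0, 0.0, -1.0]]
wrist_force: [0.9, -0.9, -0.4]
finger_gap: 0.0878
finger_force: 0.0
```

Call:
{"fn": "servo_tool", "kwargs": {"steps": [[[-1,28,-26,0,0,0,0],[-1,56,-52,0,0,0,0],[-1,84,-78,0,0,0,0],[-1,112,-104,0,0,0,0],[-1,112,-104,0,0,0,0]]]}}

```text
clock: 1.35
eef_pos: [0.5032, -0.0829, 0.2227]
ee_rot: [[0.938, 0.346, 0.002], [0.346, -0.938, 0.004], [0.003, -0.003, -1.0]]
wrist_force: [-0.9, 1.1, 0.4]
finger_gap: 0.0881
finger_force: 0.0
```

```bash
python3 - <<'E'
from h import *
c=snap('wrist','w1');s=sense();print(s['eef_pos'],s['ee_rot'].round(3).tolist())
T=np.array(c['camera_from_world']);print(-T[:3,:3].T@T[:3,3],T[2,:3],c['fx'])
E
```

```text
[ 0.50172846 -0.08658943  0.22238851] [[0.939, 0.344, 0.0], [0.344, -0.939, 0.002], [0.001, -0.002, -1.0]]
[ 0.56777446 -0.05946844  0.38535287] [-0.24001689 -0.08575742 -0.9669734 ] 345.61099781658976
```

View pics/w1.png

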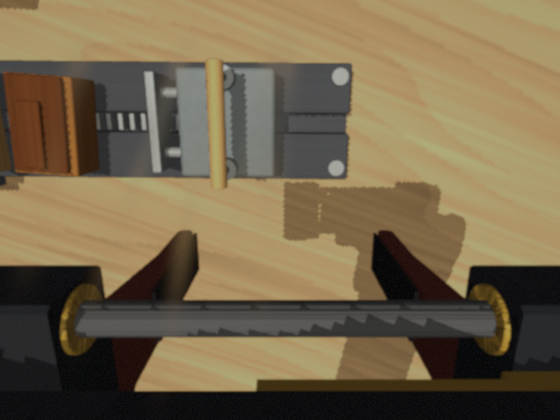

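The wrist view shows the bar from (212,60) to (219,188), the teeth in the slot at columns 98–147, row 121, and the blank's near top edge at about column 95.

```bash
python3 - <<'E'
from h import *
c=load('w1');im=c['pixels'];g=cv2.cvtColor(im,cv2.COLOR_RGB2GRAY)
hsv=cv2.cvtColor(im,cv2.COLOR_RGB2HSV)
q=cv2.inRange(hsv,(12,80,120),(32,255,255));k=np.zeros_like(q);k[50:195,203:228]=255
# keep only rows over bed/carriage
k[:66]=0;k[178:]=0
p=np.argwhere((q&k)>0)[:,::-1].astype(np.float32);print(len(p))
vx,vy,x0,y0=cv2.fitLine(p,cv2.DIST_HUBER,0,.01,.01).ravel();print(vx,vy,x0,y0)
at=lambda v:(x0+(v-y0)*vx/vy,v)
a,b=ray(c,*at(60),.110)[:2],ray(c,*at(188),.110)[:2]
print('ends',a,b,np.linalg.norm(a-b));bar=(a+b)/2;x=(a-b)/np.linalg.norm(a-b);
print('bar',bar,'bar ang',np.degrees(np.arctan2(x[1],x[0])))
# bed edges dir
e1,e2=ray(c,348,65,.025)[:2],ray(c,20,62,.025)[:2];print('edge ang',np.degrees(np.arctan2(*(e2-e1)[::-1])))
f1,f2=ray(c,346,178,.025)[:2],ray(c,110,178,.025)[:2];print('edge2',np.degrees(np.arctan2(*(f2-f1)[::-1])), 'bed end mid',(e1+f1)/2)
print(g[114:130,92:150].mean(0).astype(int).tolist())
s=sense();R=s['ee_rot'];print('shift',R.T@(np.array([*bar,.2])-s['eef_pos'])*1000)
E
```

```text
1787
0.036415942 0.9993367 215.40726 121.05405
ends [0.58166525 0.00329117] [ 0.48943799 -0.02927263] 0.09780730299632301
bar [ 0.53555162 -0.01299073] bar ang 19.447218320134972
edge ang 109.73013253619324
edge2 110.26922961409545 bed end mid [ 0.57496123 -0.12334191]
[34, 35, 33, 41, 62, 81, 85, 73, 57, 48, 46, 45, 45, 49, 63, 80, 90, 91, 82, 65, 52, 47, 45, 45, 49, 73, 114, 144, 155, 147, 121, 83, 56, 48, 47, 47, 58, 94, 133, 153, 156, 140, 106, 69, 51, 48, 46, 51, 75, 116, 146, 157, 151, 126, 89, 81, 110, 141]
shift [ 57.04375136 -57.45371266  22.5189294 ]
```

```bash
python3 - <<'E'
from h import *
c=load('w1');bar=np.array([.53555,-.01299]);th=np.radians(109.6);y=np.array([np.cos(th),np.sin(th)])
cols=[97.7,108.4,120,131.3,142.8]
for z in (.005,.015,.020,.025):
    d=[(ray(c,u,121.5,z)[:2]-bar)@y*1000 for u in cols];print(z,np.round(d,1),'spacing',np.polyfit(range(5),d,1)[0].round(2))
print('blank near bottom',[(ray(c,98,v,.025)[:2]-bar)@y*1000 for v in(95,150)])
print('plate',[(ray(c,147,v,.064)[:2]-bar)@y*1000 for v in(80,160)])
t=load('top1');f=lambda u,v,z:(ray(t,190+u/4,130+v/4,z)[:2]-bar)@y*1000
print('facing front',f(252,235,.08),f(290,370,.08))
E
```

```text
0.005 [147.5 136.  123.5 111.3  98.9] spacing -12.18
0.015 [142.2 131.  118.8 107.   94.9] spacing -11.86
0.02 [139.5 128.5 116.5 104.8  92.9] spacing -11.7
0.025 [136.9 126.  114.1 102.6  90.9] spacing -11.54
blank near bottom [np.float64(133.30146560876372), np.float64(140.25183880373072)]
plate [np.float64(68.0711693778302), np.float64(74.48797129723597)]
facing front 224.6891703331469 232.70832293709216
```

Call:
{"fn": "servo_tool", "kwargs": {"steps": [[[-1,20,-20,5,0,0,0],[-1,40,-40,10,0,0,0],[-1,50,-50,15,0,0,0],[-1,54,-54,20,0,0,0.5],[-1,54,-54,20,0,0,0.5]]]}}

```text
clock: 1.82
eef_pos: [0.5325, -0.0218, 0.2013]
ee_rot: [[0.944, 0.329, -0.002], [0.329, -0.944, 0.0], [-0.002, -0.001, -1.0]]
wrist_force: [0.3, -0.7, -0.1]
finger_gap: 0.0877
finger_force: 0.0
```

Call:
{"fn": "servo_tool", "kwargs": {"steps": [[[-1,0,0,0,0,0,0],[-1,0,0,0,0,0,0]]]}}

```text
clock: 1.98
eef_pos: [0.5327, -0.0239, 0.2027]
ee_rot: [[0.945, 0.327, -0.001], [0.327, -0.945, -0.001], [-0.001, 0.001, -1.0]]
wrist_force: [-0.1, 0.3, 0.1]
finger_gap: 0.0877
finger_force: 0.0
```

```bash
python3 - <<'E'
from h import *
s=sense();R=s['ee_rot'];print(s['eef_pos'],R.round(3).tolist());bar=np.array([.53555,-.01299])
print('tool y ang',np.degrees(np.arctan2(R[1,1],R[0,1])),'shift',R.T@(np.array([*bar,.0878])-s['eef_pos'])*1000)
E
```

```text
[ 0.53271191 -0.02387589  0.20265007] [[0.945, 0.327, -0.001], [0.327, -0.945, -0.001], [-0.001, 0.001, -1.0]]
tool y ang -70.93158588242287 shift [  6.33009921  -9.44331719 114.83835973]
```

Call:
{"fn": "servo_tool", "kwargs": {"steps": [[[-1,6,-9,20,0,0,-0.5],[-1,6,-9,50,0,0,-0.5],[-1,6,-9,80,0,0,-0.5],[-1,6,-9,105,0,0,-0.5],[-1,6,-9,115,0,0,-0.5]]]}}

```text
clock: 2.4
eef_pos: [0.5339, -0.0132, 0.0849]
ee_rot: [[0.942, 0.335, -0.004], [0.335, -0.942, -0.001], [-0.004, -0.001, -1.0]]
wrist_force: [-1.1, -0.5, -0.4]
finger_gap: 0.0873
finger_force: 0.0
```

Call:
{"fn": "servo_tool", "kwargs": {"steps": [[[-1,0,0,0,0,0,0],[0.3,0,0,0,0,0,0],[0.6,0,0,0,0,0,0],[1,0,0,0,0,0,0],[1,0,0,0,0,0,0]]], "newtons": 30}}

```text
clock: 2.82
eef_pos: [0.5368, -0.0116, 0.0891]
ee_rot: [[0.942, 0.337, 0.002], [0.337, -0.942, -0.0], [0.002, 0.001, -1.0]]
wrist_force: [-0.2, -0.5, 0.9]
finger_gap: 0.0645
finger_force: 0.0
```

Call:
{"fn": "servo_tool", "kwargs": {"steps": [[[1,0,0,0,0,0,0],[1,0,0,0,0,0,0],[1,0,0,0,0,0,0],[1,0,0,0,0,0,0]]]}}

```text
clock: 3.15
eef_pos: [0.536, -0.0114, 0.0878]
ee_rot: [[0.942, 0.337, 0.0], [0.337, -0.942, -0.0], [0.0, 0.0, -1.0]]
wrist_force: [-0.4, 0.3, 0.0]
finger_gap: 0.0379
finger_force: 0.0
```

Call:
{"fn": "servo_tool", "kwargs": {"steps": [[[1,0,0,0,0,0,0],[1,0,0,0,0,0,0],[1,0,0,0,0,0,0],[1,0,0,0,0,0,0],[1,0,0,0,0,0,0]]]}}

```text
clock: 3.57
eef_pos: [0.5359, -0.0115, 0.0876]
ee_rot: [[0.942, 0.337, -0.0], [0.337, -0.942, -0.0], [-0.0, 0.0, -1.0]]
wrist_force: [0.3, 0.9, 0.5]
finger_gap: 0.0133
finger_force: 30.0
```

Call:
{"fn": "servo_tool", "kwargs": {"steps": [[[1,0,0,0,0,0,0],[1,0,0,0,0,0,0]]]}}

```text
clock: 3.73
eef_pos: [0.5359, -0.0115, 0.0876]
ee_rot: [[0.942, 0.337, 0.0], [0.337, -0.942, -0.0], [-0.0, 0.0, -1.0]]
wrist_force: [1.1, 0.2, 0.0]
finger_gap: 0.0131
finger_force: 30.0
```

Call:
{"fn": "servo_tool", "kwargs": {"steps": [[[1,0,0,0,0,0,0],[1,0,0,-4,0,0,0],[1,0,0,-9,0,0,0],[1,0,0,-13,0,0,0],[1,0,0,-13,0,0,0]]], "newtons": 45}}

```text
clock: 4.15
eef_pos: [0.5357, -0.0112, 0.101]
ee_rot: [[0.941, 0.337, -0.0], [0.337, -0.941, 0.0], [-0.0, -0.0, -1.0]]
wrist_force: [3.4, 1.4, -11.2]
finger_gap: 0.0135
finger_force: 45.0
```

Call:
{"fn": "servo_tool", "kwargs": {"steps": [[[1,0,0,0,0,0,0],[1,0,0,0,0,0,0]]]}}

```text
clock: 4.32
eef_pos: [0.5357, -0.0112, 0.1004]
ee_rot: [[0.941, 0.337, -0.0], [0.337, -0.941, 0.0], [-0.0, -0.0, -1.0]]
wrist_force: [2.2, 1.0, -11.0]
finger_gap: 0.0129
finger_force: 45.0
```

Call:
{"fn": "servo_tool", "kwargs": {"steps": [[[1,0,-4,0,0,0,0],[1,0,-12,0,0,0,0],[1,0,-20,0,0,0,0],[1,0,-28,0,0,0,0],[1,0,-35,0,0,0,0]]]}}

```text
clock: 4.73
eef_pos: [0.5236, 0.0227, 0.1006]
ee_rot: [[0.941, 0.338, -0.0], [0.338, -0.941, 0.0], [-0.0, -0.0, -1.0]]
wrist_force: [3.2, 0.6, -10.5]
finger_gap: 0.0131
finger_force: 45.0
```

Call:
{"fn": "servo_tool", "kwargs": {"steps": [[[1,0,-6,0,0,0,0],[1,0,-12,0,0,0,0],[1,0,-17,0,0,0,0],[1,0,-21,0,0,0,0],[1,0,-25,0,0,0,0]]]}}

```text
clock: 5.15
eef_pos: [0.5154, 0.0454, 0.1006]
ee_rot: [[0.941, 0.337, -0.0], [0.337, -0.941, -0.0], [-0.0, 0.0, -1.0]]
wrist_force: [2.2, 0.0, -11.1]
finger_gap: 0.0131
finger_force: 45.0
```

Call:
{"fn": "servo_tool", "kwargs": {"steps": [[[1,0,-3,0,0,0,0],[1,0,-6,0,0,0,0],[1,0,-9,0,0,0,0],[1,0,-12,0,0,0,0],[1,0,-15,0,0,0,0]]]}}

```text
clock: 5.57
eef_pos: [0.5105, 0.0591, 0.1006]
ee_rot: [[0.942, 0.337, -0.0], [0.337, -0.942, -0.0], [-0.0, 0.0, -1.0]]
wrist_force: [2.0, -0.9, -10.1]
finger_gap: 0.0127
finger_force: 45.0
```

Call:
{"fn": "servo_tool", "kwargs": {"steps": [[[1,0,-3,0,0,0,0],[1,0,-6,0,0,0,0],[1,0,-9,0,0,0,0],[1,0,-11,0,0,0,0],[1,0,-13,0,0,0,0]]]}}

```text
clock: 5.98
eef_pos: [0.506, 0.0716, 0.1006]
ee_rot: [[0.941, 0.337, -0.0], [0.337, -0.941, -0.0], [-0.0, 0.0, -1.0]]
wrist_force: [2.0, -0.9, -11.1]
finger_gap: 0.0125
finger_force: 45.0
```

Call:
{"fn": "servo_tool", "kwargs": {"steps": [[[1,0,-1,0,0,0,0],[1,0,-2,0,0,0,0],[1,0,-3,0,0,0,0],[1,0,-4,0,0,0,0],[1,0,-5,0,0,0,0]]]}}

```text
clock: 6.4
eef_pos: [0.5044, 0.0761, 0.1006]
ee_rot: [[0.942, 0.337, -0.0], [0.337, -0.942, -0.0], [-0.0, 0.0, -1.0]]
wrist_force: [1.2, -1.2, -10.9]
finger_gap: 0.0133
finger_force: 45.0
```

Call:
{"fn": "servo_tool", "kwargs": {"steps": [[[1,0,-1,0,0,0,0],[1,0,-2,0,0,0,0],[1,0,-3,0,0,0,0],[1,0,-4,0,0,0,0],[1,0,-5,0,0,0,0]]]}}

```text
clock: 6.82
eef_pos: [0.5027, 0.0809, 0.1006]
ee_rot: [[0.942, 0.337, -0.0], [0.337, -0.942, -0.0], [-0.0, 0.0, -1.0]]
wrist_force: [1.0, -1.4, -10.0]
finger_gap: 0.0127
finger_force: 45.0
```

Call:
{"fn": "servo_tool", "kwargs": {"steps": [[[1,0,-1,0,0,0,0],[1,0,-2,0,0,0,0],[1,0,-3,0,0,0,0],[1,0,-3,0,0,0,0]]]}}

```text
clock: 7.15
eef_pos: [0.5018, 0.0835, 0.1006]
ee_rot: [[0.942, 0.337, -0.0], [0.337, -0.942, -0.0], [-0.0, 0.0, -1.0]]
wrist_force: [0.6, -2.3, -10.4]
finger_gap: 0.0129
finger_force: 45.0
```

Call:
{"fn": "servo_tool", "kwargs": {"steps": [[[1,0,-1,0,0,0,0],[1,0,-2,0,0,0,0],[1,0,-3,0,0,0,0],[1,0,-3,0,0,0,0]]]}}

```text
clock: 7.48
eef_pos: [0.5008, 0.0862, 0.1006]
ee_rot: [[0.942, 0.337, -0.0], [0.337, -0.942, -0.0], [-0.0, 0.0, -1.0]]
wrist_force: [1.5, -4.2, -10.3]
finger_gap: 0.013
finger_force: 45.0
```

Call:
{"fn": "servo_tool", "kwargs": {"steps": [[[1,0,-1,0,0,0,0],[1,0,-2,0,0,0,0],[1,0,-3,0,0,0,0],[1,0,-3,0,0,0,0]]]}}

```text
clock: 7.82
eef_pos: [0.4999, 0.0887, 0.1006]
ee_rot: [[0.942, 0.337, 0.0], [0.337, -0.942, -0.001], [-0.0, 0.001, -1.0]]
wrist_force: [2.3, -4.7, -11.4]
finger_gap: 0.0128
finger_force: 45.0
```

Call:
{"fn": "servo_tool", "kwargs": {"steps": [[[1,0,-1,0,0,0,0],[1,0,-2,0,0,0,0],[1,0,-3,0,0,0,0],[1,0,-4,0,0,0,0],[1,0,-4,0,0,0,0]]]}}

```text
clock: 8.23
eef_pos: [0.4988, 0.0918, 0.1006]
ee_rot: [[0.942, 0.336, 0.0], [0.336, -0.942, -0.001], [-0.0, 0.001, -1.0]]
wrist_force: [2.3, -6.8, -10.6]
finger_gap: 0.0129
finger_force: 45.0
```

```bash
python3 - <<'E'
from h import *
c=snap('scene','sc2')['pixels'];print(sense()['wrist_force'])
x=cv2.resize(c[150:270,165:365],None,fx=4,fy=4,interpolation=cv2.INTER_CUBIC);cv2.imwrite('pics/crop2.png',x[:,:,::-1])
E
```

```text
[  1.87518434  -6.38054919 -11.03061857]
```

View pics/crop2.png

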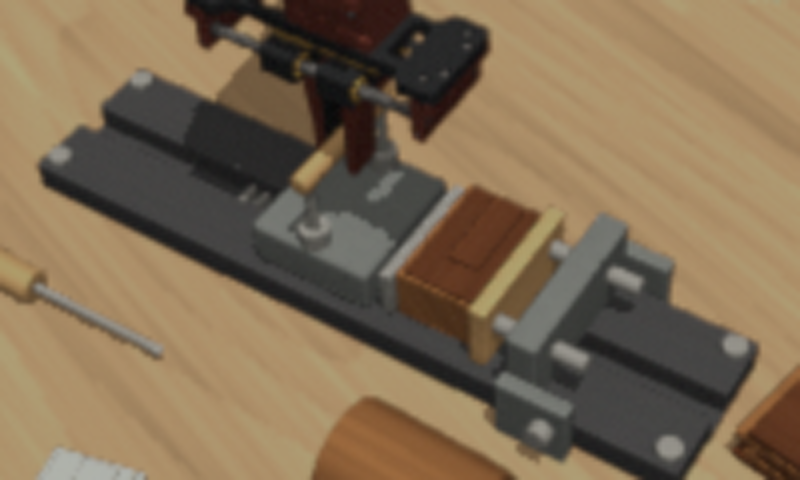

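The blank is now flat against the wooden facing board, with the plate against the blank and partly pressed in. Next I'll ease it a little further and lower the bar while still holding it.

Call:
{"fn": "servo_tool", "kwargs": {"steps": [[[1,0,-0.8,0,0,0,0],[1,0,-1.5,0,0,0,0],[1,0,-1.5,0,0,0,0],[1,0,-1.5,0,0,0,0]]]}}

```text
clock: 8.62
eef_pos: [0.4984, 0.0929, 0.1007]
ee_rot: [[0.942, 0.336, 0.0], [0.336, -0.942, -0.002], [-0.0, 0.002, -1.0]]
wrist_force: [3.5, -8.3, -11.6]
finger_gap: 0.0128
finger_force: 45.0
```

Call:
{"fn": "servo_tool", "kwargs": {"steps": [[[1,0,0,2,0,0,0],[1,0,0,4,0,0,0],[1,0,0,5,0,0,0],[1,0,0,5,0,0,0]]]}}

```text
clock: 8.95
eef_pos: [0.4984, 0.0929, 0.0955]
ee_rot: [[0.942, 0.336, 0.0], [0.336, -0.942, -0.002], [-0.0, 0.002, -1.0]]
wrist_force: [2.2, -8.8, -9.5]
finger_gap: 0.0133
finger_force: 45.0
```

Call:
{"fn": "servo_tool", "kwargs": {"steps": [[[1,0,0,2,0,0,0],[1,0,0,4,0,0,0],[1,0,0,6,0,0,0],[1,0,0,7,0,0,0],[1,0,0,7,0,0,0]]]}}

```text
clock: 9.37
eef_pos: [0.4984, 0.0929, 0.0886]
ee_rot: [[0.942, 0.336, 0.0], [0.336, -0.942, -0.002], [-0.0, 0.002, -1.0]]
wrist_force: [2.7, -8.7, -9.3]
finger_gap: 0.013
finger_force: 45.0
```

Call:
{"fn": "servo_tool", "kwargs": {"steps": [[[1,0,0,0.8,0,0,0],[1,0,0,0.8,0,0,0],[1,0,0,0.8,0,0,0]]]}}

```text
clock: 9.62
eef_pos: [0.4984, 0.0929, 0.0879]
ee_rot: [[0.942, 0.336, 0.0], [0.336, -0.942, -0.002], [-0.0, 0.002, -1.0]]
wrist_force: [1.3, -8.5, -9.5]
finger_gap: 0.0128
finger_force: 45.0
```

Call:
{"fn": "servo_tool", "kwargs": {"steps": [[[1,0,0.5,0,0,0,0],[1,0,1,0,0,0,0],[1,0,1,0,0,0,0]]]}}

```text
clock: 9.87
eef_pos: [0.4987, 0.0922, 0.088]
ee_rot: [[0.942, 0.336, 0.0], [0.336, -0.942, -0.001], [-0.0, 0.001, -1.0]]
wrist_force: [3.4, -8.3, -9.1]
finger_gap: 0.0131
finger_force: 45.0
```

Call:
{"fn": "servo_tool", "kwargs": {"steps": [[[0.2,0,0,0,0,0,0],[0.2,0,0,0,0,0,0],[0.2,0,0,0,0,0,0],[0.2,0,0,0,0,0,0],[0.2,0,0,0,0,0,0]]]}}

```text
clock: 10.28
eef_pos: [0.4989, 0.0947, 0.0886]
ee_rot: [[0.941, 0.338, 0.002], [0.338, -0.941, 0.001], [0.002, -0.0, -1.0]]
wrist_force: [0.0, 0.1, 0.0]
finger_gap: 0.0345
finger_force: 0.0
```

Now raise clear and move back, then look.

Call:
{"fn": "servo_tool", "kwargs": {"steps": [[[0.2,0,0,-10,0,0,0],[0.2,0,0,-30,0,0,0],[0.2,0,0,-60,0,0,0],[0.2,0,0,-90,0,0,0],[0.2,0,0,-120,0,0,0]]]}}

```text
clock: 10.7
eef_pos: [0.498, 0.0941, 0.21]
ee_rot: [[0.941, 0.338, 0.0], [0.338, -0.941, 0.001], [0.0, -0.001, -1.0]]
wrist_force: [0.3, -0.4, -0.4]
finger_gap: 0.0352
finger_force: 0.0
```

Call:
{"fn": "servo_tool", "kwargs": {"steps": [[[0.2,-25,25,0,0,0,0],[0.2,-50,50,0,0,0,0],[0.2,-75,60,0,0,0,0],[0.2,-80,60,0,0,0,0],[0.2,-80,60,0,0,0,0]]]}}

```text
clock: 11.12
eef_pos: [0.4424, 0.0093, 0.2089]
ee_rot: [[0.942, 0.335, 0.001], [0.335, -0.942, -0.0], [0.001, 0.001, -1.0]]
wrist_force: [0.8, 0.2, 0.9]
finger_gap: 0.0352
finger_force: 0.0
```

```bash
python3 - <<'E'
from h import *
a=snap('scene','sc3')['pixels'];w=snap('wrist','w2')['pixels']
x=cv2.resize(a[150:270,165:365],None,fx=4,fy=4,interpolation=cv2.INTER_CUBIC);cv2.imwrite('pics/crop3.png',x[:,:,::-1])
print(sense()['eef_pos'],sense()['clock'])
E
```

```text
[0.44400222 0.01108985 0.20867037] 11.2167
```

View pics/crop3.png

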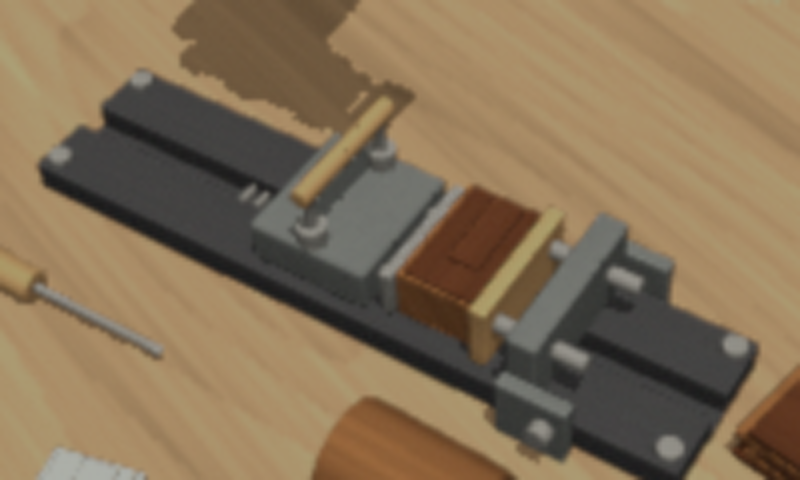

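View pics/w2.png

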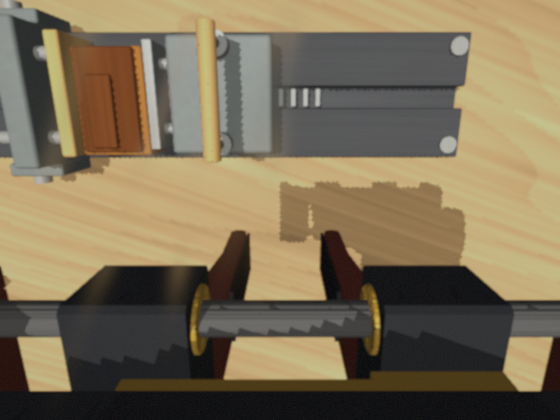

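The blank still sits flat between the plate and the facing board, and nothing else has moved. The bar runs from (207,20) to (211,160) in the wrist view. I'll check its height and how far the plate is pressed in.

```bash
python3 - <<'E'
from h import *
w=load('w2');s=load('sc3');th=np.radians(109.6);y=np.array([np.cos(th),np.sin(th)])
P=lambda c:np.array([[c['fx'],0,c['cx']],[0,c['fy'],c['cy']],[0,0,1]])@np.array(c['camera_from_world'])[:3]
f=lambda u,v:(165+u/4,150+v/4)
pw=np.array([[206.5,18],[211,161]],float).T;ps=np.array([f(390,98),f(296,200)],float).T
X=cv2.triangulatePoints(P(w),P(s),pw,ps);X=(X[:3]/X[3]).T;print('bar ends',X.round(4),np.linalg.norm(X[0]-X[1]))
for z in (.105,.110):
  bar=sum(ray(w,*p,z)[:2] for p in pw.T)/2; print(z,bar,'travel',(bar-np.array([.5357,-.0112]))@y*1000)
  print('plate face',(ray(w,(146+152)/2,95,.064)[:2]-bar)@y*1000,'facing',(ray(w,66,95,.08)[:2]-bar)@y*1000)
print(proj(s,[*bar,.105]),proj(s,[*bar,.114]))
E
```

```text
bar ends [[0.5077 0.1129 0.1673]
 [0.4896 0.0692 0.0553]] 0.12158739905234546
0.105 [0.49939633 0.08984371] travel 107.36709885544309
plate face 59.66629697850044 facing 120.66226019222637
0.11 [0.49956314 0.08879142] travel 106.31982421021057
plate face 60.71357162373296 facing 121.70953483745889
(np.float64(249.73777188919445), np.float64(186.81830580090516)) (np.float64(249.49490441414792), np.float64(184.30844064651404))
```

```bash
python3 -c "
from plant import ticket
print(ticket.finish_job())"
```

```text
the job is handed in; nothing more can be done
None
```

The clamp is closed and handed in at about 11 s of the 54 s allowed: the bar is down in its notch, the blank is flat against the facing board, the plate is pressed in an estimated 8–10 mm, and no verdict came back.

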